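Spread a snap ring onto the microscope pillar and hold it at the groove

TASK

Take the snap-ring pliers off their rest by the red handles, squeeze them to the stop so that the brass ring spreads, and slide the spread ring from above down over the steel pillar of the microscope stand until it is level with the blue groove. Finish there without letting go: keep the pliers squeezed and level, the ring spread, centred and level with the groove, held still by the gripper and not leaning on the pillar. Do not force the ring against the pillar, and leave the other things on the bench where they are.

Things in the scene. Friction and masses are not known exactly. Their poses are not given: they have to be found in the camera images.
- pliers: loose snap-ring pliers, red handles, 190 mm long, 0.17 kg, lying flat on the rest; balance about 15 mm behind the pivot. A brass ring (4 mm wire) stays fixed on the jaw tips. Origin: pivot axis, at the underside; ring and handles are centred 8 mm above it; x from handles to ring, z up. The body is the pivot boss, which stays on the centre line under an even squeeze
- handle_l (a joint): squeeze of the pliers: inward turn of each handle, rad (both turn alike). 0 = relaxed, ring 20 mm inside; 0.16 = handles on their built-in stop, ring spread to 28 mm inside. The spring takes about 5 N at the grip to start, 13 N at the stop, and reopens when released; squeezing on with 40 to 80 N is harmless and holds the pliers firmly
- plier_grip (a point): where to grip: midway between the handles, 62 mm behind the pivot, 33 mm above the bench on the rest. Handles: 28 to 104 mm behind the pivot, 16 mm high, flat upright outer faces, here 58 mm over the outside relaxed, 38 mm (and parallel) at the stop. Close the fingers from above along the pliers' y; below is free space down to the bench
- ring_center (a point): centre of the snap ring's hole at mid-height of its wire, on the pliers' x axis 71 mm ahead of the pivot (133 mm ahead of plier_grip). Spread to the stop, it has 2 mm of room all round on the pillar; relaxed, it cannot pass over it. The ring reaches 21 mm further ahead
- rest: fixed black block with a rubber top on which the pliers lie: 72 x 60 mm, 25 mm high; it reaches from 42 mm behind its origin to 30 mm ahead of it. Origin: on the bench, below the pliers' pivot to within 5 mm
- stand: fixed microscope stand: round white foot 140 mm across and 14 mm high, a black collar 44 mm across up to 22 mm, and an upright bright steel pillar 24 mm in diameter up to 120 mm above the bench. Origin: on the bench on the pillar's axis, z up; round, so its yaw does not matter
- groove (a point): centre of the pillar's groove, on its axis 80 mm above the bench: a blue band 10 mm wide (75 to 85 mm above the bench) and 19 mm in diameter
- pillar_top (a point): centre of the pillar's top, 120 mm above the bench; its upper 3 mm are chamfered from 18 to 24 mm in diameter
- multimeter: loose bystander: yellow hand-held multimeter, 180 x 85 x 45 mm high, lying face up; origin under its centre
- tape: loose bystander: green roll of tape, 90 mm across, 22 mm high, lying flat; origin at the centre of its underside
- flux_jar: loose bystander: small white jar with orange cap, 38 mm across, 45 mm high; origin at the centre of its underside
- board: loose bystander: green circuit board, 95 x 50 mm, 9 mm high; origin under its centre
- screwdriver: loose bystander: blue screwdriver, 150 mm long, lying on the bench; origin under its middle
- screw_tray: loose bystander: open blue tray with four compartments, 120 x 90 x 30 mm; origin at the centre of its underside
- lens: loose bystander: black lens barrel, 48 mm across, 30 mm high; origin at the centre of its underside
Not all that is in view belongs to the job. There is more than one size of the pliers; the job needs the smaller.

How it is judged:
By the outcome, as a careful person would: the job done as asked, in the order asked, and still so for the second after the job is handed in, while the arm keeps its last pose, push and grip.
It also fails if it takes over 38 s, if anything falls off the work surface, if the arm or the gripper's body presses on something with over 40 N, if the wrist force passes 120 N, or if a joint passes its speed limit or range.

ROBOT

A 6-joint arm with a two-finger parallel gripper is mounted at the origin on the work surface. World frame = base frame: x ahead of the robot, y to its left, z up, the work surface at z = 0. Lengths are in m, angles in rad, forces in N, time in s.
With the tool pointing down it reaches from about 0.35 to 0.775 m from the base axis. Payload 5.5 kg.
Tool frame: the origin (TCP) lies between the finger pads; the fingertips stand 19 mm ahead of it and the grasp point (between the pads) is the TCP; z points along the fingers, y is the line along which they close (so a half turn about z gives the same grasp; the last joint's range is limited). The gripper opens to 85 mm and grips with 20 to 120 N. Pads are 22 mm wide; open, the fingers measure 114 mm over their backs; the gripper's body (76 mm by 85 mm) begins 54 mm behind the grasp point. The pads swing forward as they close: fully open they stand 13 mm farther back than shut.
Start: joints at [-1.379, 0.313, 0.046, 1.304, 0, 1.431], TCP at [0.187, -0.544, 0.215] pointing down, gripper open.
Joint ranges: [-2.76, 2.76], [-0.86, 1.69], [-1.03, 1.26], [-2.2, 2.34], [-1.47, 1.5], [-3.14, 3.14]. Speed limits (rad/s): [2.57, 2.57, 3.14, 3.14, 3.14, 3.14].

INTERFACE

Orientations are given as a unit quaternion [w, x, y, z].
In Python, from workcell import env gives the robot as it stands.
- The arm moves only by the tool carry_out, never from a script. Its argument "increments" is a list that holds one entry, the list of rows, each a list of 6 numbers: the shift along the tool's x, y, z each as a share of 50 cm, from -1 to 1, then the turn, a rotation vector about the tool's x, y, z each as a share of 2 pi rad, from -1 to 1. In form: [[[x, y, z, ax, ay, az], ...]]. A call has 1 to 5 rows; each row is the pose to reach, as a shift and turn from the pose commanded when the call began, along the tool's axes at that moment, turning the shorter way round; what a row does not reach only later rows make up. A row lasts 1/8 s, in which the tool goes at most 62.5 mm and 10.7 degrees, less where a joint would pass 70% of its speed; a pose out of reach is approached as far as the arm can. A call with a number of a shift or a turn outside -1 to 1 is refused whole. A call with a gripper value outside its range is refused whole. "jaw" is the closure, from 0 (fully open) to 1 (shut), set as the call begins (left out, the last holds). The fingers move at their own pace and stop on an object; "squeeze" is the grip in N (left out, the last holds). Time passes only in rows, so rows that repeat a pose let the fingers close. It gives the time, the measured TCP pose, the force, the opening and the grip force at its end, in the units of the state.
- env.get_state(): the state, without advancing time (a new reading comes with each control period).
- env.read_camera(name): name is "scene" or "top" or "wrist"; returns a dict with "frame" (384x512x3 uint8, blue, green, red), "z_map" (384x512 float32, m along the optical axis (not along the pixel's ray), 0 where there is no reading), "intrinsics" (3x3 intrinsics, pixels), "R" (3x3) and "t" (3): a world point X has camera coordinates R X + t; the wrist camera has in their place "T_tool_cam" (4x4, takes a point from camera to tool coordinates, whose origin is the TCP and whose axes are the flange's). Camera axes: x right, y down, z forward; pixel columns grow to the right and rows downward; lengths in m; the calibration is good to about 2 mm. A picture is of the moment at which its call begins: read the wrist's pose just before it.
- env.hand_in(): hands the job in; it is judged then, once.
Trained networks look in the newest picture that a camera, given by its name, has taken for a name from the list of things; names that differ only in an ending like _2 or _b are one class to them, and where a whole thing is asked for, a point or a joint stands for the part that bears it (a point fixed in the world has none). Each returns a list of dicts, best first, with "score" (0 to 1); they miss things now and then, are a little off and sometimes report something else, mostly with a low value. They report only what shows in the picture. A call takes as long as a camera call. They do not tell look-alikes from the thing itself.
- env.find_in(camera, name): "position" ([x, y, z] in m, in world coordinates, good to about 4 mm: the middle of the surface that is visible of it).
The state is a dict: "clock": time; "joint_pos": joint angles; "qvel": joint speeds; "tau": joint torques, N m; "tcp_pos": TCP position; "orientation": TCP orientation; "wrist_force": force on the tool from outside, world axes, zero at the start; "ft_torque": the same for the moment, N m; "finger_gap": finger opening in m; "grip_force": force on a finger pad.
Only numpy, scipy, OpenCV 4.12 (cv2) and the standard library are available. Lean on these libraries where they do the work, as an engineer would, in place of code of your own. Each camera call takes 0.05 s, during which the arm holds its last target. There are 200 camera calls.

## Working session

There is one attempt and no reset: what is moved stays moved. The work goes in short steps, Python scripts to look and compute and a tool call to move; the robot and the scene stay as the last step left them, time stands still between calls to the robot, and variables do not carry over. Pictures are saved under pics/ and viewed, at most 10 in all, crops included, and the job is handed in when it is done.

Besides the shell and the picture viewer there is one more tool, called as name(argument=value, ...), one argument or row to a line, values as JSON. carry_out: Moves the arm, as the interface text tells. Its arguments: {"type":"object","properties":{"increments":{"type":"array","items":{"type":"array","items":{"type":"array","items":{"type":"number","minimum":-1,"maximum":1}}}},"jaw":{"type":"number"},"squeeze":{"type":"number"}},"required":["increments"]}

```bash
mkdir -p pics; ls; python3 - <<'E'
from workcell import env
import cv2,numpy as np
s=env.get_state();print(s)
ims=[]
for c in("scene","top"):
    d=env.read_camera(c);cv2.imwrite(f"pics/{c}0.png",d["frame"]);np.savez(f"{c}0.npz",**d)
    print(c,d["intrinsics"].round(1).tolist(),d["R"].round(3).tolist(),d["t"].round(3).tolist())
    for n in("pliers","stand","rest"):
        print(n,[(round(x["score"],2),np.round(x["position"],3).tolist()) for x in env.find_in(c,n)])
print(env.get_state()["clock"])
E
```

```text
pics
{'clock': 0.0, 'joint_pos': array([-1.37856641e+00,  3.14005533e-01,  4.49746480e-02,  1.30360679e+00,
       -2.39796997e-05,  1.43121750e+00]), 'qvel': array([ 0.00051342,  0.00080143,  0.00172418,  0.00076609,  0.00040225,
       -0.00181854]), 'tau': array([ 9.03631480e-04, -4.80626893e+01,  2.98533601e+01,  1.92861131e-02,
       -3.15232614e-05,  2.55596836e-05]), 'tcp_pos': array([ 0.18719807, -0.54309636,  0.21430422]), 'orientation': array([-9.20039032e-04,  9.86268987e-01,  1.65144295e-01, -3.62201273e-05]), 'wrist_force': array([ 0.21786729,  0.16409619, -0.58149661]), 'ft_torque': array([-0.00072288,  0.03286215,  0.00516324]), 'grip_force': 0.0, 'finger_gap': 0.08538007608651621}
scene [[392.9, 0.0, 259.9], [0.0, 392.9, 188.2], [0.0, 0.0, 1.0]] [[-0.639, 0.769, 0.015], [0.534, 0.457, -0.712], [-0.554, -0.447, -0.702]] [0.346, -0.229, 1.492]
pliers [(0.84, [0.582, 0.184, 0.038]), (0.72, [0.342, 0.125, 0.017])]
stand [(0.91, [0.594, -0.167, 0.01])]
rest [(0.78, [0.609, 0.188, 0.026])]
top [[367.7, 0.0, 258.7], [0.0, 367.7, 193.9], [0.0, 0.0, 1.0]] [[0.026, -1.0, -0.01], [-0.991, -0.024, -0.13], [0.129, 0.013, -0.992]] [-0.005, 0.58, 1.188]
pliers [(0.87, [0.336, 0.125, 0.012]), (0.77, [0.575, 0.177, 0.039])]
stand [(0.88, [0.58, -0.172, 0.018]), (0.5, [0.574, 0.177, 0.04])]
rest [(0.75, [0.591, 0.171, 0.03])]
0.4
```

View pics/top0.png

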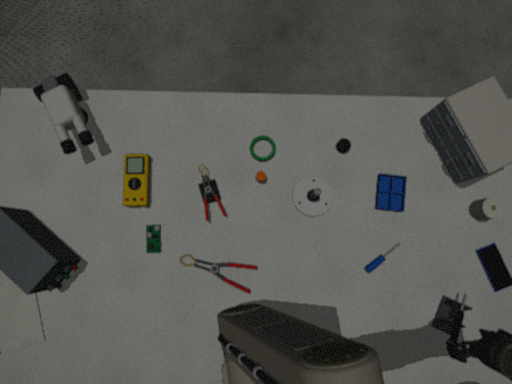

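View pics/scene0.png

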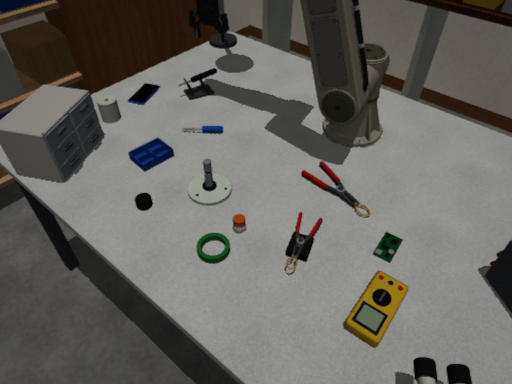

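The candidates for the pliers are the open pair lying on the bench at top (218,268), which is longer (about 75 px), and the pair on the black rest at top (209,192), about 52 px long. The job's pliers are the smaller pair, on the rest. I'll confirm this with an enlarged crop. The stand is at top (313,196).

```bash
cat > h.py <<'E'
from workcell import env
import cv2,numpy as np,sys
from scipy.spatial.transform import Rotation as Ro
def rot(q): return Ro.from_quat(np.r_[q[1:],q[0]])
def pose():
    s=env.get_state(); T=np.eye(4); T[:3,:3]=rot(s["orientation"]).as_matrix(); T[:3,3]=s["tcp_pos"]; return T,s
def down(yaw): # tool x along yaw, z down
    c,s=np.cos(yaw),np.sin(yaw); return np.array([[c,s,0],[s,-c,0],[0,0,-1.]])
def go(p,yaw,T=None):
    if T is None: T,_=pose()
    d=T[:3,:3].T@(np.array(p)-T[:3,3])/.5
    r=Ro.from_matrix(T[:3,:3].T@down(yaw)).as_rotvec()/(2*np.pi)
    return np.r_[d,r].round(4).tolist()
def wrist(name):
    T,s=pose(); d=env.read_camera("wrist"); W=T@d["T_tool_cam"]
    np.savez(name+".npz",W=W,**d); cv2.imwrite(f"pics/{name}.png",d["frame"]); return d,W
def backproj(d,W,u,v,z): # pixel -> world point on plane height z
    r=W[:3,:3]@np.linalg.solve(d["intrinsics"],[u,v,1.]); return W[:3,3]+r*(z-W[2,3])/r[2]
def depthpts(d,W):
    v,u=np.indices(d["z_map"].shape); z=d["z_map"]; K=d["intrinsics"]
    P=np.stack([(u-K[0,2])/K[0,0]*z,(v-K[1,2])/K[1,1]*z,z],-1)
    return P@W[:3,:3].T+W[:3,3]
E
python3 - <<'E'
from h import *
d=dict(np.load("top0.npz"));W=np.eye(4);W[:3,:3]=d["R"].T;W[:3,3]=-d["R"].T@d["t"]
P=depthpts(d,W)
for n,(u,v) in dict(ring=(203,169),pivot=(207,183),foot=(300,200),pilltop=(316,190)).items(): print(n,P[v,u].round(3))
print(d["z_map"][:3,:3])
w,Ww=wrist("w0");print(w["T_tool_cam"].round(3).tolist(),w["intrinsics"].round(1).tolist())
cv2.imwrite("pics/crop0.png",cv2.resize(d["frame"][150:300,165:265],None,fx=5,fy=4*1.0,interpolation=cv2.INTER_CUBIC)[:600])
print("to", go([0.52,0.165,0.30],0.15-np.pi), go([0.4,-0.3,0.3],-.3))
E
```

```text
ring [ 0.668  0.206 -0.003]
pivot [0.614 0.185 0.025]
foot [ 0.566 -0.132  0.007]
pilltop [ 0.586 -0.17   0.119]
[[2.1891236 2.1825275 2.18396  ]
 [2.1792417 2.1714058 2.1890166]
 [2.1806479 2.1911051 2.1818044]]
[[0.0, -0.962, -0.272, 0.07], [1.0, 0.0, -0.001, 0.001], [0.001, -0.272, 0.962, -0.159], [0.0, 0.0, 0.0, 1.0]] [[286.9, 0.0, 253.2], [0.0, 286.9, 192.5], [0.0, 0.0, 1.0]]
to [1.0908, -1.1233, -0.1697, -0.0, -0.0, -0.4711] [0.5609, -0.3222, -0.1697, -0.0, 0.0, 0.1006]
```

View pics/crop0.png

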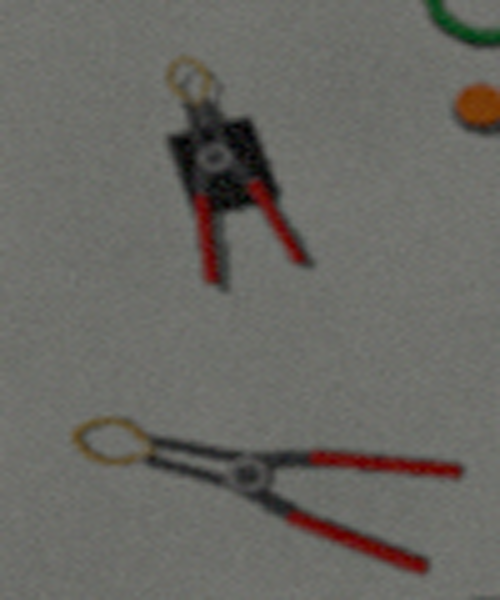

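Confirmed: the smaller pliers lie on the black rest at crop (215,155), handles toward the robot. The larger pair below, at crop (245,470), lies on the bench and is left alone.

```bash
python3 - <<'E'
from h import *
print(go([0.42,-0.34,0.32],1.2))
E
```

```text
[0.5727, -0.2335, -0.2097, -0.0, 0.0, -0.1382]
```

carry_out(
  increments=[
    [[0.573,-0.234,-0.21,0,0,-0.138],[0.573,-0.234,-0.21,0,0,-0.138],[0.573,-0.234,-0.21,0,0,-0.138],[0.573,-0.234,-0.21,0,0,-0.138],[0.573,-0.234,-0.21,0,0,-0.138]],
  ],
  jaw=0,
)

```text
clock: 1.08
tcp_pos: [0.4111, -0.3473, 0.3165]
orientation: [0.0, 0.824, 0.566, 0.0]
wrist_force: [0.1, 0.4, -0.1]
finger_gap: 0.0854
grip_force: 0.0
```

```bash
python3 - <<'E'
from h import *
print(env.get_state()["joint_pos"].round(3))
print(go([0.47,-0.16,0.32],2.05))
E
```

```text
[-0.851  0.234  0.185  1.521 -0.     1.088]
[0.3919, -0.0248, -0.0071, 0.0001, 0.0001, -0.1348]
```

carry_out(
  increments=[
    [[0.39,-0.025,-0.01,0,0,-0.135],[0.39,-0.025,-0.01,0,0,-0.135],[0.39,-0.025,-0.01,0,0,-0.135],[0.39,-0.025,-0.01,0,0,-0.135],[0.39,-0.025,-0.01,0,0,-0.135]],
  ],
)

```text
clock: 1.7
tcp_pos: [0.4695, -0.1608, 0.321]
orientation: [0.0, 0.517, 0.856, 0.0]
wrist_force: [-0.6, 0.1, -0.3]
finger_gap: 0.0858
grip_force: 0.0
```

```bash
python3 - <<'E'
from h import *
print(env.get_state()["joint_pos"].round(3))
print(go([0.46,-0.13,0.32],2.86))
E
```

```text
[-0.492  0.15   0.092  1.512 -0.     0.596]
[0.0634, 0.0119, 0.0019, 0.0, 0.0001, -0.1283]
```

carry_out(
  increments=[
    [[0.06,0.01,0,0,0,-0.128],[0.06,0.01,0,0,0,-0.128],[0.06,0.01,0,0,0,-0.128],[0.06,0.01,0,0,0,-0.128],[0.06,0.01,0,0,0,-0.128]],
  ],
)

```text
clock: 2.33
tcp_pos: [0.4597, -0.1334, 0.3207]
orientation: [0.0, 0.143, 0.99, -0.0]
wrist_force: [-0.3, -0.2, 0.6]
finger_gap: 0.0855
grip_force: 0.0
```

```bash
python3 - <<'E'
from h import *
print(env.get_state()["qvel"].round(3))
d,W=wrist("stand1"); print(W[:3,3])
P=depthpts(d,W); m=(d["z_map"]>0)&(P[...,2]>0.112)&(P[...,2]<.13)&(np.hypot(P[...,0]-.586,P[...,1]+.17)<.04)
print(m.sum(),P[m].mean(0),P[m].min(0),P[m].max(0)); v,u=np.nonzero(m);print(u.mean(),v.mean(),u.min(),u.max(),v.min(),v.max())
for z0,z1 in((.03,.07),(.075,.085),(.09,.11)):
    m=(d["z_map"]>0)&(P[...,2]>z0)&(P[...,2]<z1)&(np.hypot(P[...,0]-.586,P[...,1]+.17)<.04); print(z0,m.sum(),P[m].mean(0))
print([(x["score"],x["position"]) for x in env.find_in("wrist","stand")])
print(go([0.51,0.13,0.30],0.30+np.pi))
E
```

```text
[-0.002 -0.001  0.001  0.001  0.    -0.395]
[ 0.39354442 -0.11414452  0.4796878 ]
235 [ 0.58153768 -0.17351574  0.11903532] [ 0.57135509 -0.18577884  0.1121005 ] [ 0.59574914 -0.16226331  0.12249108]
250.2851063829787 257.16170212765957 242 258 249 265
0.03 141 [ 0.57506128 -0.17080202  0.05111548]
0.075 32 [ 0.57701777 -0.17185547  0.07624597]
0.09 98 [ 0.57463139 -0.17107328  0.09985838]
[(0.73, [0.5772, -0.1701, 0.0159])]
[0.0545, 0.5336, 0.0413, -0.0, 0.0, -0.0939]
```

View pics/stand1.png

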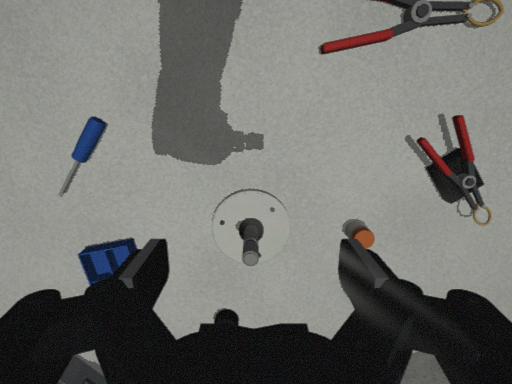

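carry_out(
  increments=[
    [[0.055,0.534,0.06,0,0,-0.094],[0.055,0.534,0.06,0,0,-0.094],[0.055,0.534,0.06,0,0,-0.094],[0.055,0.534,0.06,0,0,-0.094],[0.055,0.534,0.06,0,0,-0.094]],
  ],
)

```text
clock: 3.05
tcp_pos: [0.5096, 0.1333, 0.2899]
orientation: [-0.0, -0.151, 0.989, 0.0]
wrist_force: [1.2, 0.3, -1.0]
finger_gap: 0.0854
grip_force: 0.0
```

```bash
python3 - <<'E'
from h import *
s=env.get_state();print(s["qvel"].round(3),s["joint_pos"].round(3),s["tcp_pos"])
d,W=wrist("pl1"); d,W=wrist("pl1"); print(W[:3,3])
cv2.imwrite("pics/pl1c.png",cv2.resize(d["frame"][100:300,150:400],None,fx=3,fy=3,interpolation=cv2.INTER_CUBIC))
P=depthpts(d,W)
h=cv2.cvtColor(d["frame"],cv2.COLOR_BGR2HSV)
near=np.hypot(P[...,0]-.6,P[...,1]-.18)<.13
red=near&((h[...,0]<8)|(h[...,0]>172))&(h[...,1]>150)&(h[...,2]>60)&(P[...,0]<.62)
v,u=np.nonzero(red);print(red.sum(),P[red].mean(0),np.median(P[red][:,2]))
brass=near&(h[...,0]>12)&(h[...,0]<30)&(h[...,1]>90)&(h[...,2]>60)
v,u=np.nonzero(brass);print(brass.sum(),u.mean(),v.mean(),u.min(),u.max(),v.min(),v.max(),np.median(P[brass],0))
E
```

```text
[ 0.253  0.119  0.117  0.001 -0.02   0.279] [ 0.103  0.209  0.09   1.452  0.    -0.2  ] [0.50964223 0.13328296 0.28992375]
[0.44417653 0.11255576 0.44874927]
463 [0.5251943  0.16317937 0.04091341] 0.04108340102850794
99 296.9191919191919 264.85858585858585 258 422 248 291 [0.65579232 0.1945773  0.03573534]
```

View pics/pl1c.png

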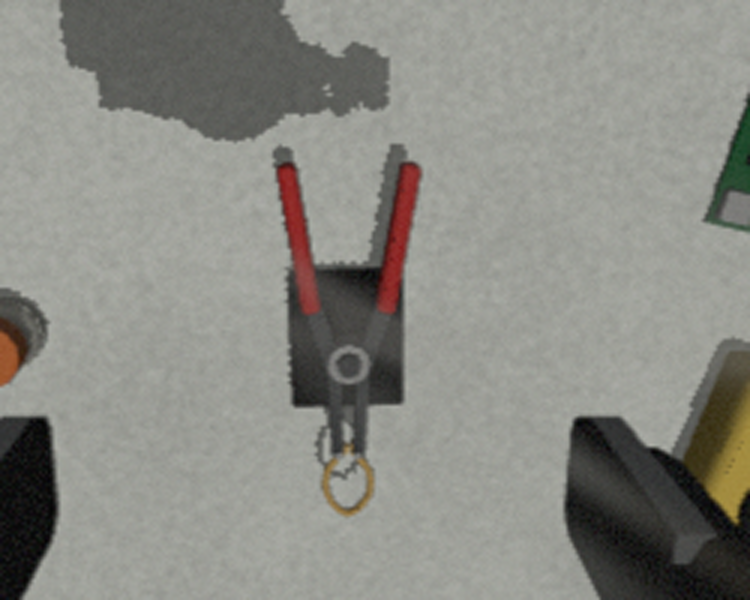

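The crop shows the relaxed pliers on the rest: handle ends at about (286,168) and (411,168), boss at (348,365), ring at (348,483). In full-frame pixels the boss is at about (266,222) and the ring at (266,261).

```bash
cat >> h.py <<'E'
def measure(d,W,zt=.041,zr=.033,c=(.6,.18)):
    P=depthpts(d,W); h=cv2.cvtColor(d["frame"],cv2.COLOR_BGR2HSV)
    near=np.hypot(P[...,0]-c[0],P[...,1]-c[1])<.13
    red=(near&((h[...,0]<8)|(h[...,0]>172))&(h[...,1]>150)&(h[...,2]>50)).astype(np.uint8)
    n,L,st,ce=cv2.connectedComponentsWithStats(red); o=[]
    for i in np.argsort(-st[1:,4])[:2]+1:
        v,u=np.nonzero(L==i); q=np.array([backproj(d,W,a,b,zt) for a,b in zip(u,v)])
        (x,y,_,_)=[*cv2.fitLine(q[:,:2].astype(np.float32),cv2.DIST_L2,0,1e-4,1e-4).ravel()[:2],0,0]
        if x<0:x,y=-x,-y
        o.append(np.r_[q.mean(0)[:2],np.arctan2(y,x),np.ptp(q@np.r_[x,y,0]),np.median(P[L==i][:,2]),u.mean(),v.mean()])
    o=np.array(o); print("handles x y yaw len z u v\n",o.round(4))
    b=near&(h[...,0]>12)&(h[...,0]<30)&(h[...,1]>80)&(h[...,2]>50)&(np.abs(P[...,2]-zr)<.03)
    n,L,st,ce=cv2.connectedComponentsWithStats(cv2.dilate(b.astype(np.uint8),np.ones((3,3))))
    i=np.argmax(st[1:,4])+1; x,y,w,hh,_=st[i]; v,u=np.nonzero((L==i)&b)
    q=np.array([backproj(d,W,a,e,zr) for a,e in zip(u,v)])[:,:2]
    A=np.c_[2*q,np.ones(len(q))]; cx,cy,k=np.linalg.lstsq(A,(q**2).sum(1),rcond=None)[0]
    print("ring",len(q),(cx,cy),"r",np.sqrt(k+cx*cx+cy*cy),"z",np.median(P[(L==i)&b][:,2]),"px",u.mean(),v.mean())
    return o,np.array([cx,cy])
E
python3 - <<'E'
from h import *
d=dict(np.load("pl1.npz"));W=d["W"]
o,r=measure(d,W)
b=backproj(d,W,266,221.7,.045);print("boss",b, "yaw boss-ring",np.arctan2(*(r-b[:2])[::-1]))
m=o[:,:2].mean(0);yaw=np.arctan2(*(r-m)[::-1]);print(m,yaw,o[:,2].mean(),np.hypot(*(r-m)))
g=r-.133*np.array([np.cos(yaw),np.sin(yaw)]);print("grip",g)
print(go([g[0]-.02,g[1]-.005,.2],yaw+np.pi))
s=env.get_state();print(s["tcp_pos"],s["qvel"].round(3))
E
```

```text
handles x y yaw len z u v
 [[5.237000e-01 1.823000e-01 1.596000e-01 7.250000e-02 4.090000e-02
  2.820724e+02 1.792138e+02]
 [5.260000e-01 1.303000e-01 4.824000e-01 4.840000e-02 4.130000e-02
  2.475000e+02 1.703795e+02]]
ring 90 (np.float64(0.6601618767427162), np.float64(0.20196671677436892)) r 0.01521258888208935 z 0.03536428293843044 px 265.5111111111111 261.43333333333334
boss [0.59203381 0.17980666 0.045     ] yaw boss-ring 0.31447655450754697
[0.52482576 0.15629604] 0.32546094255723385 0.32099608331918716 0.14283443632215104
grip [0.53414392 0.15944056]
[-0.022, 0.0403, 0.18, 0.0, -0.0001, -0.0036]
[0.50973998 0.13193123 0.29002304] [-0.052 -0.02  -0.007  0.009 -0.016 -0.029]
```

carry_out(
  increments=[
    [[-0.022,0.04,0.22,0,0,-0.003],[-0.022,0.04,0.22,0,0,-0.003],[-0.022,0.04,0.22,0,0,-0.003],[-0.022,0.04,0.22,0,0,-0.003],[-0.022,0.04,0.22,0,0,-0.003]],
  ],
)

```text
clock: 3.78
tcp_pos: [0.5163, 0.1519, 0.1834]
orientation: [0.002, -0.158, 0.987, -0.0]
wrist_force: [0.7, 0.9, 0.4]
finger_gap: 0.0856
grip_force: 0.0
```

```bash
python3 - <<'E'
from h import *
s=env.get_state();print(s["qvel"].round(3),s["tcp_pos"])
d,W=wrist("pl2"); d,W=wrist("pl2"); 
o,r=measure(d,W)
m=o[:,:2].mean(0);yaw=np.arctan2(*(r-m)[::-1]);print(m,yaw,o[:,2].mean(),np.hypot(*(r-m)))
# stereo ring height: rays from two views
d1=dict(np.load("pl1.npz"));px=[(d1,(265.5,261.4))]
P=depthpts(d,W)
g=r-.133*np.array([np.cos(yaw),np.sin(yaw)]);print("grip",g)
T,_=pose();print(go([g[0],g[1],.033],yaw+np.pi))
E
```

```text
[ 0.006 -0.    -0.008 -0.006  0.001  0.001] [0.51631954 0.15194527 0.18341221]
handles x y yaw len z u v
 [[5.108000e-01 1.803000e-01 1.635000e-01 5.000000e-02 4.100000e-02
  2.801073e+02 1.799718e+02]
 [5.412000e-01 1.378000e-01 5.883000e-01 2.360000e-02 4.130000e-02
  2.341271e+02 1.938898e+02]]
ring 143 (np.float64(0.6623531551053823), np.float64(0.2022606020499483)) r 0.014108388424537304 z 0.03533886530981872 px 255.4125874125874 296.90909090909093
[0.52601484 0.15905594] 0.3068820403818468 0.37591752409935 0.14302020185120606
grip [0.5355669  0.16208292]
[-0.0425, 0.0066, 0.2996, -0.0001, 0.0006, 0.0018]
```

View pics/pl2.png

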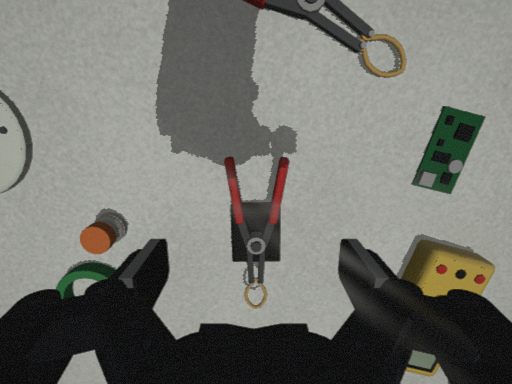

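The picture shows handle ends at (229,160) and (284,160), boss at (256,246) and ring at (255,296), centred between the open fingers.

```bash
python3 - <<'E'
from h import *
V=[dict(np.load(f"pl{i}.npz")) for i in(1,2)]
def tri(pxs):
    A=[];b=[]
    for d,p in zip(V,pxs):
        W=d["W"];r=W[:3,:3]@np.linalg.solve(d["intrinsics"],[*p,1.]);r/=np.linalg.norm(r);M=np.eye(3)-np.outer(r,r);A.append(M);b.append(M@W[:3,3])
    return np.linalg.lstsq(np.vstack(A),np.hstack(b),rcond=None)[0]
for n,p,z in(("endL",((245.3,156),(229,159.5)),.041),("endR",((287,156),(284.5,159.5)),.041),("boss",((266,221.7),(256,246)),.044),("ring",((265.5,261.4),(255.4,295.5)),.033)):
    print(n,tri(p).round(4),[backproj(d,d["W"],*q,z)[:2].round(4) for d,q in zip(V,p)])
h=cv2.cvtColor(V[1]["frame"],cv2.COLOR_BGR2HSV)
print(h[160:240:8,226:290:2,1].max(1))
for v in range(160,225,8):
    row=h[v];m=((row[:,0]<10)|(row[:,0]>170))&(row[:,1]>90);u=np.nonzero(m)[0];u=u[(u>215)&(u<295)]
    L=u[u<256];R=u[u>256];c=(L.mean()+R.mean())/2 if len(L)and len(R) else 0;print(v,L.min(),L.max(),R.min(),R.max(),c,backproj(V[1],V[1]["W"],c,v,.041)[:2])
E
```

```text
endL [0.508  0.1213 0.034 ] [array([0.5069, 0.1211]), array([0.5066, 0.1215])]
endR [0.4934 0.1837 0.0019] [array([0.4891, 0.1779]), array([0.4883, 0.1772])]
boss [0.5944 0.1808 0.0385] [array([0.5924, 0.18  ]), array([0.5918, 0.1798])]
ring [0.6623 0.2025 0.0325] [array([0.6621, 0.2024]), array([0.662 , 0.2025])]
[202 188 190 202 196 169 142 159  78  34]
160 225 233 280 287 256.25 [0.498131   0.14898388]
168 226 234 278 287 256.25 [0.50628589 0.15169643]
176 229 235 276 285 256.4166666666667 [0.51451488 0.15462225]
184 229 236 275 284 256.0 [0.52307382 0.15699533]
192 230 238 273 282 255.75 [0.53171463 0.15957965]
200 232 240 272 280 256.0 [0.5403245  0.16272872]
208 233 241 272 279 256.25 [0.54907625 0.16592969]
216 234 242 269 277 255.5 [0.55832353 0.16812146]Traceback (most recent call last):
  File "<stdin>", line 14, in <module>
    return umr_minimum(a, axis, None, out, keepdims, initial, where)
ValueError: zero-size array to reduction operation minimum which has no identity
```

carry_out(
  increments=[
    [[-0.042,0.0056,0.1,0,0.0006,0],[-0.042,0.0056,0.2,0,0.0006,0],[-0.042,0.0056,0.28,0,0.0006,0],[-0.042,0.0056,0.302,0,0.0006,0],[-0.042,0.0056,0.302,0,0.0006,0]],
  ],
)

```text
clock: 4.5
tcp_pos: [0.5339, 0.1618, 0.0302]
orientation: [-0.002, -0.159, 0.987, -0.0]
wrist_force: [0.5, 1.0, 0.5]
finger_gap: 0.0853
grip_force: 0.0
```

```bash
python3 - <<'E'
from h import *
T,s=pose();print(s["qvel"].round(3),s["tcp_pos"],s["wrist_force"],s["orientation"]);print(go([.5356,.1612,.033],.316+np.pi))
E
```

```text
[ 0.001 -0.023  0.029  0.009 -0.001  0.002] [0.53394663 0.16178857 0.03022209] [0.50864904 1.00196099 0.46677733] [-1.68847069e-03 -1.58889303e-01  9.87294897e-01 -3.54773534e-04]
[-0.0028, -0.0022, -0.0056, -0.0, -0.0005, 0.0005]
```

carry_out(
  increments=[
    [[-0.003,-0.002,-0.002,0,0,0],[-0.003,-0.002,-0.002,0,0,0],[-0.003,-0.002,-0.002,0,0,0],[-0.003,-0.002,-0.002,0,0,0],[-0.003,-0.002,-0.002,0,0,0]],
  ],
  jaw=1,
  squeeze=65,
)

```text
clock: 5.12
tcp_pos: [0.5352, 0.1613, 0.0306]
orientation: [-0.002, -0.159, 0.987, -0.0]
wrist_force: [-0.9, -0.2, -0.1]
finger_gap: -0.0004
grip_force: 0.0
```

carry_out(
  increments=[
    [[0,0,0,0,0,0],[0,0,0,0,0,0],[0,0,0,0,0,0],[0,0,0,0,0,0]],
  ],
)

```text
clock: 5.62
tcp_pos: [0.5353, 0.1613, 0.0305]
orientation: [-0.002, -0.159, 0.987, -0.0]
wrist_force: [1.5, -0.2, 0.3]
finger_gap: -0.0001
grip_force: 0.0
```

```bash
python3 - <<'E'
from h import *
d,W=wrist("miss")
e=env.read_camera("scene")["frame"][190:300,240:360]
cv2.imwrite("pics/miss2.png",np.hstack([cv2.resize(d["frame"],(512,384))[:, :],cv2.resize(e,(288,264))if 0 else cv2.copyMakeBorder(cv2.resize(e,(288,264)),0,120,0,0,cv2.BORDER_CONSTANT)]))
E
```

```text
(no output)
```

View pics/miss2.png

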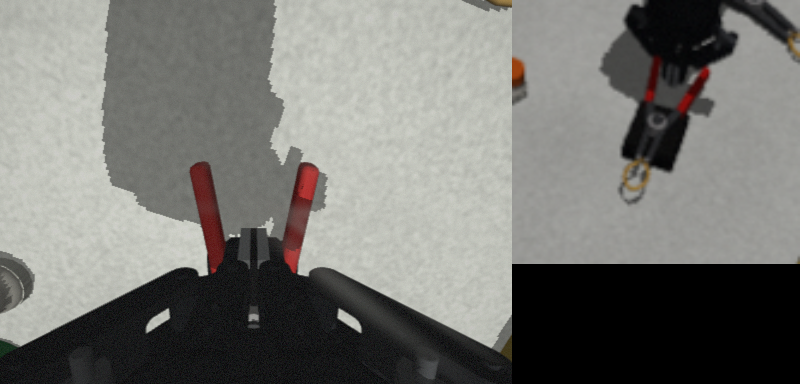

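```bash
python3 - <<'E'
from h import *
d=dict(np.load("miss.npz"));W=d["W"];P=depthpts(d,W)
for u,v in((253,230),(246,230),(246,240),(253,250),(262,240),(253,300),(252,322),(232,245),(208,200),(210,250),(292,250),(300,200),(228,255),(275,250)): print(u,v,P[v,u].round(4),d["z_map"][v,u].round(3))
V=dict(np.load("pl2.npz"))
Q=depthpts(V,V["W"])
for u,v in((160,245),(150,250),(350,245),(370,260),(162,285),(345,285)): 
  p=Q[v,u];print("open",u,v,p.round(4),(np.linalg.inv(V["W"]@np.linalg.inv(V["T_tool_cam"]))@np.r_[p,1]).round(4))
E
```

```text
253 230 [0.5255 0.1575 0.0543] 0.146
246 230 [0.5265 0.1541 0.0547] 0.146
246 240 [0.5271 0.1545 0.0648] 0.136
253 250 [0.5258 0.1576 0.0756] 0.126
262 240 [0.524  0.1614 0.0665] 0.134
253 300 [0.5441 0.1636 0.084 ] 0.123
252 322 [0.5863 0.1769 0.0448] 0.173
232 245 [0.5321 0.149  0.064 ] 0.138
208 200 [0.5215 0.1306 0.0422] 0.155
210 250 [0.5503 0.1398 0.0411] 0.164
292 250 [0.5352 0.184  0.042 ] 0.163
300 200 [0.506  0.1777 0.042 ] 0.155
228 255 [0.5324 0.148  0.074 ] 0.128
275 250 [0.5261 0.1685 0.0683] 0.134
open 160 245 [0.5199 0.108  0.2227] [ 0.01   -0.0431 -0.0395  1.    ]
open 150 250 [0.5198 0.1057 0.2292] [ 0.0109 -0.0453 -0.0461  1.    ]
open 350 245 [0.4929 0.1907 0.2223] [ 0.0098  0.0439 -0.0392  1.    ]
open 370 260 [0.4913 0.1936 0.237 ] [ 0.0104  0.0472 -0.054   1.    ]
open 162 285 [0.5382 0.1141 0.2253] [-0.0093 -0.0431 -0.042   1.    ]
open 345 285 [0.5113 0.1951 0.2255] [-0.0091  0.0423 -0.0424  1.    ]
```

```bash
python3 - <<'E'
from h import *
d=env.read_camera("scene");W=np.eye(4);W[:3,:3]=d["R"].T;W[:3,3]=-d["R"].T@d["t"];P=depthpts(d,W)
h=cv2.cvtColor(d["frame"],cv2.COLOR_BGR2HSV)
m=(np.hypot(P[...,0]-.5353,P[...,1]-.1613)<.02)&(P[...,2]>.01)&(P[...,2]<.2)
v,u=np.nonzero(m)
for a,b in sorted(zip(v,u))[::-1][:45]: print(a,b,P[a,b].round(3),h[a,b].tolist())
K=d["intrinsics"]
for z in(.0115,.0305,.053,.08):
  q=d["R"]@[.5353,.1613,z]+d["t"];print(z,(K@q/q[2])[:2])
E
```

```text
227 313 [0.529 0.18  0.039] [3, 94, 60]
227 299 [0.547 0.146 0.03 ] [1, 136, 58]
226 307 [0.547 0.17  0.053] [60, 5, 56]
226 306 [0.545 0.166 0.048] [30, 5, 54]
225 308 [0.541 0.17  0.052] [105, 10, 49]
225 307 [0.547 0.17  0.057] [90, 11, 47]
225 306 [0.546 0.166 0.053] [90, 8, 34]
225 305 [0.547 0.164 0.052] [60, 6, 44]
225 304 [0.548 0.161 0.051] [0, 0, 60]
225 303 [0.551 0.16  0.052] [30, 4, 65]
224 310 [0.54  0.175 0.058] [105, 22, 23]
224 309 [0.54  0.172 0.056] [105, 16, 31]
224 308 [0.544 0.171 0.059] [110, 18, 42]
224 307 [0.548 0.17  0.061] [110, 18, 43]
224 306 [0.546 0.166 0.057] [60, 11, 24]
224 305 [0.548 0.164 0.058] [110, 23, 34]
224 304 [0.547 0.16  0.053] [105, 9, 55]
224 303 [0.546 0.157 0.05 ] [60, 4, 64]
223 311 [0.537 0.176 0.06 ] [120, 20, 25]
223 310 [0.54  0.174 0.062] [120, 32, 8]
223 309 [0.542 0.172 0.062] [120, 11, 23]
223 307 [0.545 0.168 0.062] [105, 13, 39]
223 306 [0.549 0.167 0.064] [105, 24, 21]
223 305 [0.548 0.163 0.061] [120, 7, 36]
223 304 [0.547 0.16  0.057] [110, 16, 47]
223 303 [0.548 0.157 0.056] [60, 5, 49]
222 311 [0.538 0.176 0.065] [100,
[... 194 characters left out ...]
6 0.067] [110, 29, 26]
222 305 [0.547 0.163 0.064] [98, 24, 43]
222 304 [0.549 0.16  0.063] [105, 12, 41]
222 303 [0.547 0.156 0.059] [105, 21, 24]
222 302 [0.546 0.153 0.055] [60, 5, 49]
221 311 [0.538 0.175 0.069] [105, 51, 10]
221 310 [0.542 0.174 0.072] [120, 26, 10]
221 309 [0.542 0.171 0.069] [90, 18, 29]
221 308 [0.544 0.169 0.07 ] [110, 16, 49]
221 307 [0.548 0.168 0.073] [100, 20, 38]
221 306 [0.547 0.165 0.069] [120, 21, 24]
221 305 [0.548 0.163 0.069] [120, 12, 44]
221 304 [0.547 0.159 0.064] [100, 21, 37]
221 303 [0.546 0.155 0.061] [80, 77, 10]
0.0115 [305.31842858 231.32596212]
0.0305 [305.9702776  227.02638378]
0.053 [306.76292336 221.79811394]
0.08 [307.74509155 215.31975928]
```

The scene camera (fingertips at z ≈ 0.05) and the wrist depth (0.054) agree. The real fingertips sit about 40 mm higher than the reported TCP implies, so the fingers closed above the handles without touching them. I'll use effective grasp point = TCP − 40 mm along the tool z from here on. Reopening, then descending further while watching force.

carry_out(
  increments=[
    [[0,0,-0.02,0,0,0],[0,0,-0.02,0,0,0],[0,0,-0.02,0,0,0],[0,0,-0.02,0,0,0],[0,0,-0.02,0,0,0]],
  ],
  jaw=0,
)

```text
clock: 6.4
tcp_pos: [0.5351, 0.1613, 0.0404]
orientation: [-0.002, -0.159, 0.987, -0.0]
wrist_force: [0.2, 0.6, -0.1]
finger_gap: 0.0853
grip_force: 0.0
```

carry_out(
  increments=[
    [[0,0,0.03,0,0,0],[0,0,0.06,0,0,0],[0,0,0.085,0,0,0],[0,0,0.085,0,0,0]],
  ],
)

```text
clock: 6.9
tcp_pos: [0.5336, 0.161, -0.0038]
orientation: [-0.004, -0.159, 0.987, -0.0]
wrist_force: [-0.4, -0.5, -0.2]
finger_gap: 0.0855
grip_force: 0.0
```

```bash
python3 - <<'E'
from h import *
s=env.get_state();print(s["tcp_pos"],s["wrist_force"],s["finger_gap"])
d,W=wrist("g2");P=depthpts(d,W);T=W@np.linalg.inv(d["T_tool_cam"])
Q=(P-T[:3,3])@T[:3,:3]
m=(abs(Q[...,1])>.03)&(abs(Q[...,1])<.06)&(abs(Q[...,0]-.0105)<.004)&(Q[...,2]<0)&(d["z_map"]>0)
for sgn in(-1,1):
    k=m&(Q[...,1]*sgn>0);print(sgn,k.sum(),np.percentile(P[k][:,2],[0,2,5,20]),np.median(Q[k],0))
E
```

```text
[ 0.53359449  0.16102877 -0.00376832] [-0.35438923 -0.46043824 -0.22256967] 0.08546156598358405
-1 3741 [-0.00156936 -0.00011016  0.00041586  0.04486391] [ 0.01079936 -0.04748777 -0.07567563]
1 4238 [-1.76709684e-03  4.52216242e-05  5.44979541e-04  4.82376314e-02] [ 0.0107452   0.0478974  -0.07770177]
```

carry_out(
  increments=[
    [[-0.004,0,0.012,0,-0.001,0],[-0.004,0,0.012,0,-0.001,0],[-0.004,0,0.012,0,-0.001,0]],
  ],
)

```text
clock: 7.32
tcp_pos: [0.5372, 0.1619, -0.0077]
orientation: [0.001, -0.159, 0.987, 0.0]
wrist_force: [0.5, -0.7, 0.7]
finger_gap: 0.0853
grip_force: 0.0
```

carry_out(
  increments=[
    [[0,0,0,0,0,0],[0,0,0,0,0,0],[0,0,0,0,0,0],[0,0,0,0,0,0],[0,0,0,0,0,0]],
  ],
  jaw=1,
  squeeze=65,
)

```text
clock: 7.95
tcp_pos: [0.5371, 0.1618, -0.0071]
orientation: [0.002, -0.159, 0.987, -0.0]
wrist_force: [-3.2, -0.6, 7.3]
finger_gap: 0.0351
grip_force: 64.7
```

```bash
python3 - <<'E'
from h import *
T,s=pose();print(s["tcp_pos"],s["wrist_force"],s["ft_torque"],s["finger_gap"],s["grip_force"],s["orientation"]);print(T.round(4))
E
```

```text
[ 0.53709784  0.16180113 -0.00708624] [-3.15778288 -0.58664152  7.27227015] [-0.11640089  0.46576486  0.02896795] 0.03508031958092674 64.66424345970154 [ 1.50601717e-03 -1.58919347e-01  9.87290420e-01 -6.12797821e-06]
[[-9.495e-01 -3.138e-01  3.000e-03  5.371e-01]
 [-3.138e-01  9.495e-01  5.000e-04  1.618e-01]
 [-3.000e-03 -5.000e-04 -1.000e+00 -7.100e-03]
 [ 0.000e+00  0.000e+00  0.000e+00  1.000e+00]]
```

carry_out(
  increments=[
    [[0,0,-0.03,0,0,0],[0,0,-0.08,0,0,0],[0,0,-0.15,0,0,0],[0,0,-0.2,0,0,0],[0,0,-0.2,0,0,0]],
  ],
)

```text
clock: 8.57
tcp_pos: [0.5387, 0.1621, 0.0946]
orientation: [0.004, -0.159, 0.987, 0.0]
wrist_force: [1.2, -0.5, -2.2]
finger_gap: 0.0351
grip_force: 65.2
```

```bash
python3 - <<'E'
from h import *
T,s=pose();print(s["tcp_pos"],s["wrist_force"],s["ft_torque"],s["finger_gap"],s["grip_force"],s["orientation"])
e=env.read_camera("scene");np.savez("sc2.npz",**e)
d,W=wrist("lift")
cv2.imwrite("pics/lift2.png",np.hstack([d["frame"],cv2.copyMakeBorder(cv2.resize(e["frame"][170:300,240:340],(288,374)),10,0,0,0,cv2.BORDER_CONSTANT)]))
E
```

```text
[0.53871387 0.16213044 0.09461178] [ 1.20690262 -0.50591198 -2.17109856] [-0.03664282  0.03121218  0.03458628] 0.0351170859021131 65.20922541618347 [ 3.76236119e-03 -1.58951772e-01  9.87279173e-01  1.13142474e-04]
```

View pics/lift2.png

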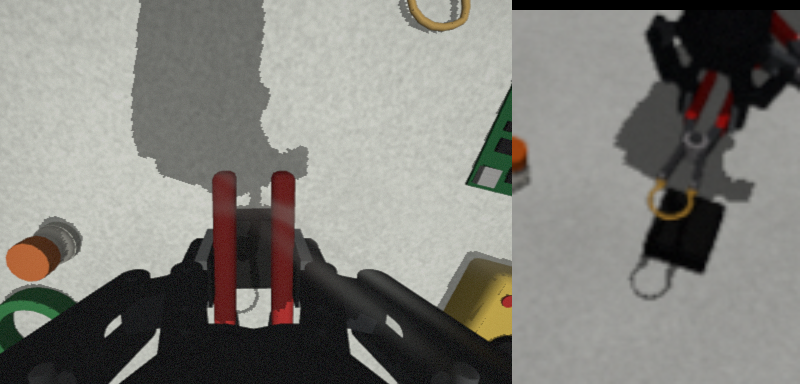

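The pliers are held squeezed, handles parallel at (225,250) and (283,250), and the rest is empty beneath; the ring is spread in the scene inset at (670,200). Moving above the stand.

```bash
python3 - <<'E'
from h import *
d=dict(np.load("lift.npz"));W=d["W"];P=depthpts(d,W);T=W@np.linalg.inv(d["T_tool_cam"]);Q=(P-T[:3,3])@T[:3,:3]
h=cv2.cvtColor(d["frame"],cv2.COLOR_BGR2HSV)
red=((h[...,0]<8)|(h[...,0]>172))&(h[...,1]>110)&(P[...,2]>.1)
for a,b in((200,256),(256,310)):
    m=red.copy();m[:,:a]=0;m[:,b:]=0;q=Q[m];A=np.c_[q[:,0],np.ones(len(q))]
    print(m.sum(),"tool x range",q[:,0].min(),q[:,0].max(),"z fit",np.linalg.lstsq(A,q[:,2],rcond=None)[0],"y fit",np.linalg.lstsq(A,q[:,1],rcond=None)[0])
T,s=pose();print(go([.457,-.136,.15],np.pi-.28))
print(T[:3,:3].round(4))
E
```

```text
3288 tool x range -0.0276212597441174 0.06916474244134906 z fit [ 0.00474037 -0.04516675] y fit [ 0.01378237 -0.01324898]
3034 tool x range -0.02892263687327106 0.06916474244134906 z fit [ 0.03522083 -0.04523354] y fit [-0.01489999  0.01228444]
[0.3376, -0.5156, -0.1174, 0.0001, 0.0004, 0.0954]
[[-9.495e-01 -3.138e-01  2.200e-03]
 [-3.138e-01  9.495e-01  7.000e-04]
 [-2.300e-03 -1.000e-04 -1.000e+00]]
```

carry_out(
  increments=[
    [[0.05,-0.06,-0.09,0,0,0.012],[0.1,-0.16,-0.115,0,0,0.036],[0.2,-0.27,-0.115,0,0,0.06],[0.27,-0.38,-0.115,0,0,0.08],[0.315,-0.47,-0.115,0,0,0.0954]],
  ],
)

```text
clock: 9.3
tcp_pos: [0.4592, -0.1098, 0.1477]
orientation: [-0.0, 0.141, 0.99, 0.001]
wrist_force: [0.8, -0.3, -1.5]
finger_gap: 0.035
grip_force: 65.7
```

carry_out(
  increments=[
    [[0.051,-0.009,0,0,0,0],[0.051,-0.009,0,0,0,0],[0.051,-0.009,0,0,0,0]],
  ],
)

```text
clock: 9.68
tcp_pos: [0.4353, -0.1058, 0.1483]
orientation: [0.001, 0.14, 0.99, 0.001]
wrist_force: [-0.2, -0.0, -2.2]
finger_gap: 0.0346
grip_force: 65.8
```

```bash
cat >> h.py <<'E'
def cam(n):
    d=env.read_camera(n);W=np.eye(4);W[:3,:3]=d["R"].T;W[:3,3]=-d["R"].T@d["t"];return d,W
def proj(d,X):
    q=d["intrinsics"]@(d["R"]@np.array(X)+d["t"]);return q[:2]/q[2]
E
python3 - <<'E'
from h import *
T,s=pose();print(s["tcp_pos"],s["qvel"].round(3),s["wrist_force"],s["finger_gap"],T[:3,:3].round(4).tolist())
print(go([.457,-.136,.15],np.pi-.28))
ims=[]
for c in("scene","top"):
    d,W=cam(c);np.savez(c+"3.npz",W=W,**d)
    P=depthpts(d,W);h=cv2.cvtColor(d["frame"],cv2.COLOR_BGR2HSV)
    m=(h[...,0]>10)&(h[...,0]<32)&(h[...,1]>70)&(h[...,2]>50)&(np.hypot(P[...,0]-.583,P[...,1]+.172)<.08)
    v,u=np.nonzero(m);print(c,m.sum(),u.mean(),v.mean(),u.min(),u.max(),v.min(),v.max(),np.median(P[m],0),proj(d,[.583,-.172,.19]),proj(d,[.583,-.172,.12]))
    x,y=proj(d,[.583,-.172,.14]).astype(int);ims.append(cv2.resize(d["frame"][y-30:y+30,x-30:x+30],(400,400),interpolation=cv2.INTER_CUBIC))
cv2.imwrite("pics/both3.png",np.hstack(ims))
E
```

```text
[ 0.43527962 -0.10576949  0.14829731] [ 0.016  0.005  0.018  0.001 -0.001  0.001] [-0.15417793 -0.03450897 -2.18078628] 0.03458672226322379 [[-0.961, 0.2765, 0.0015], [0.2765, 0.961, 0.0012], [-0.0011, 0.0016, -1.0]]
[-0.0585, -0.0461, -0.0034, 0.0002, 0.0002, -0.0]
scene 39 218.35897435897436 139.56410256410257 211 227 135 143 [ 0.56075328 -0.14489987  0.20059853] [205.04184867 141.75694014] [207.00883843 160.577693  ]
top 60 311.31666666666666 194.4 303 316 188 202 [ 0.56638224 -0.15223808  0.20030992] [320.26766534 187.57759869] [316.75039608 190.87981156]
```

View pics/both3.png

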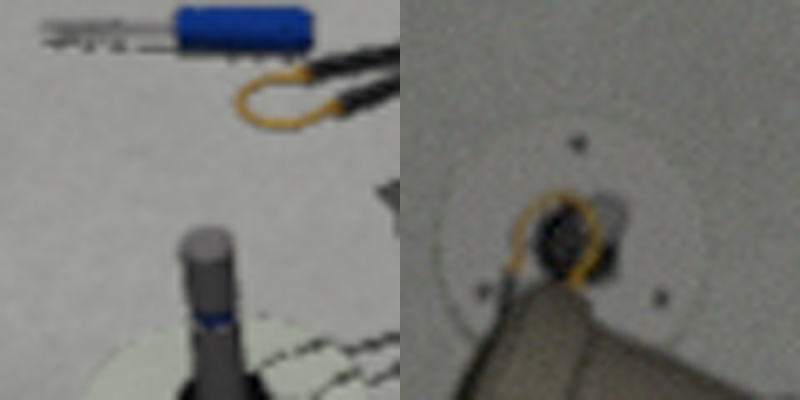

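The left half (scene) shows the ring at crop (280,100) above and to the robot side of the pillar top at (208,243). The right half (top) shows the ring at (557,235) and the pillar top at (608,215). Fitting the ring model to both views.

```bash
cat >> h.py <<'E'
from scipy.optimize import least_squares
def brass(d,W,c,R=.05,zmin=.0):
    P=depthpts(d,W);h=cv2.cvtColor(d["frame"],cv2.COLOR_BGR2HSV)
    m=(h[...,0]>10)&(h[...,0]<32)&(h[...,1]>70)&(h[...,2]>50)&(np.hypot(P[...,0]-c[0],P[...,1]-c[1])<R)&(P[...,2]>zmin)
    v,u=np.nonzero(m);return np.c_[u,v].astype(float),np.median(P[m],0)
def ringfit(views,yaw,x0,pitch=None,r=.016):
    """views: list of (d,pixels). returns centre, pitch (ring end up +)"""
    t=np.linspace(0,2*np.pi,181)
    def circ(x,p):
        a=np.array([np.cos(yaw)*np.cos(p),np.sin(yaw)*np.cos(p),np.sin(p)]);b=np.array([-np.sin(yaw),np.cos(yaw),0])
        return x+r*(np.outer(np.cos(t),a)+np.outer(np.sin(t),b))
    def f(q):
        C=circ(q[:3],q[3] if pitch is None else pitch);o=[]
        for d,px in views:
            I=(C@d["R"].T+d["t"])@d["intrinsics"].T;I=I[:,:2]/I[:,2:]
            o.append(np.linalg.norm(px[:,None]-I[None],axis=2).min(1))
        return np.concatenate(o)
    s=least_squares(f,np.r_[x0,0.0] if pitch is None else x0,loss="soft_l1",diff_step=1e-4)
    return s.x,np.sqrt((f(s.x)**2).mean())
E
python3 - <<'E'
from h import *
V=[];c=(.561,-.14)
for n in("scene","top"):
    d=dict(np.load(n+"3.npz"));px,md=brass(d,d["W"],c,.06,.15);V.append((d,px));print(n,len(px),md)
for p in(None,0,.05,.09): print(p,*ringfit(V,-.28,np.array([.563,-.143,.195]),p))
for i in(0,1): print("single",ringfit([V[i]],-.28,np.array([.563,-.143,.195]),0.))
# nominal
T=np.array([.4353,-.1058]);print("nominal",T+.1314*np.array([np.cos(.28),-np.sin(.28)]),.1483+.0401)
# pillar top: triangulate crop picks
A=[];b=[]
for (d,_),(cx,cy) in zip(V,((208,243),(208,215))):
    x,y=proj(d,[.583,-.172,.14]).astype(int);p=[x-30+(cx+.5)*.15-.5,y-30+(cy+.5)*.15-.5]
    W=d["W"];r=W[:3,:3]@np.linalg.solve(d["intrinsics"],[*p,1.]);r/=np.linalg.norm(r);M=np.eye(3)-np.outer(r,r);A.append(M);b.append(M@W[:3,3]);print(p,backproj(d,W,*p,.12))
print("pillar top",np.linalg.lstsq(np.vstack(A),np.hstack(b),rcond=None)[0])
d=dict(np.load("stand1.npz"));print("wrist pillar",backproj(d,d["W"],250.3,257.2,.12))
E
```

```text
scene 39 [ 0.56075328 -0.14489987  0.20059853]
top 45 [ 0.55952563 -0.14920075  0.20076725]
None [ 0.56059187 -0.14070974  0.20080767 -0.00237681] 1.0952331825995592
0 [ 0.56069089 -0.14081425  0.20077972] 1.0979956540247269
0.05 [ 0.56057146 -0.1407023   0.20077344] 1.0964085972956144
0.09 [ 0.56056709 -0.14070689  0.20078363] 1.1069345757454334
single (array([ 0.62049792, -0.07705703,  0.26772818]), np.float64(0.7576361277406098))
single (array([ 0.54187216, -0.1223757 ,  0.33983395]), np.float64(0.7237975302171246))
nominal [ 0.56158268 -0.14211313] 0.18839999999999998
[np.float64(206.775), np.float64(161.025)] [ 0.5848802 -0.1710822  0.12     ]
[np.float64(317.775), np.float64(190.825)] [ 0.58324879 -0.17517736  0.12      ]
pillar top [ 0.58300531 -0.17479769  0.11693511]
wrist pillar [ 0.58108961 -0.1733516   0.12      ]
```

```bash
python3 - <<'E'
from h import *
d,W=wrist("p3");P=depthpts(d,W);T=W@np.linalg.inv(d["T_tool_cam"]);Q=(P-T[:3,3])@T[:3,:3]
h=cv2.cvtColor(d["frame"],cv2.COLOR_BGR2HSV)
red=((h[...,0]<8)|(h[...,0]>172))&(h[...,1]>110)&(P[...,2]>.14)
for lo,hi in((200,256),(256,310)):
  for v in range(175,325,10):
    u=np.nonzero(red[v]&(np.arange(512)>lo)&(np.arange(512)<hi))[0]
    if len(u)>4:
        k=slice(len(u)//2-2,len(u)//2+3);q=np.median(Q[v,u[k]],0);print(v,u.min(),u.max(),q.round(4),end=" | ")
  print()
bench=(P[...,2]<.05)&(d["z_map"]>0);print("bench z",np.percentile(P[bench][:,2],[5,50,95]))
for n in("scene3","top3"):
    e=dict(np.load(n+".npz"));R=depthpts(e,e["W"])
    m=(np.hypot(R[...,0]-.45,R[...,1]+.12)<.25)&(R[...,2]<.05);print(n,"bench",np.percentile(R[m][:,2],[5,50,95]))
    hh=cv2.cvtColor(e["frame"],cv2.COLOR_BGR2HSV)
    m=((hh[...,0]<8)|(hh[...,0]>172))&(hh[...,1]>110)&(np.hypot(R[...,0]-.45,R[...,1]+.12)<.1)&(R[...,2]>.12);print("red",m.sum(),R[m].round(3)[::3].tolist())
    b=(np.hypot(R[...,0]-.5,R[...,1]+.122)<.025)&(R[...,2]>.15);print("near boss",b.sum(),R[b].round(3)[::6].tolist())
E
```

```text
175 215 227 [ 0.0425 -0.0147 -0.0392] | 185 213 232 [ 0.0388 -0.0128 -0.042 ] | 195 213 235 [ 0.0344 -0.0126 -0.0419] | 205 214 233 [ 0.03   -0.0131 -0.0424] | 215 214 234 [ 0.0257 -0.0127 -0.0431] | 225 214 235 [ 0.0213 -0.0123 -0.0435] | 235 213 235 [ 0.0166 -0.0129 -0.0436] | 245 212 235 [ 0.0122 -0.0129 -0.0444] | 255 214 235 [ 0.0077 -0.0126 -0.0449] | 265 214 234 [ 0.0029 -0.013  -0.0453] | 275 214 234 [-0.0017 -0.0131 -0.0459] | 285 214 234 [-0.0063 -0.0133 -0.0467] | 295 214 235 [-0.0115 -0.013  -0.0467] | 305 214 236 [-0.0164 -0.013  -0.0472] | 315 215 235 [-0.0212 -0.0131 -0.048 ] | 
175 273 292 [ 0.0428  0.0124 -0.0407] | 185 272 294 [ 0.0388  0.0124 -0.042 ] | 195 272 294 [ 0.0343  0.0126 -0.0417] | 205 284 293 [ 0.0301  0.0151 -0.0427] | 225 272 290 [ 0.0213  0.0119 -0.0434] | 235 275 293 [ 0.0167  0.0132 -0.0438] | 245 272 290 [ 0.0124  0.012  -0.0448] | 255 272 292 [ 0.0075  0.0126 -0.0447] | 265 272 292 [ 0.0032  0.0125 -0.0458] | 275 272 293 [-0.0018  0.0132 -0.0458] | 285 272 292 [-0.0064  0.0128 -0.0466] | 295 272 292 [-0.0115  0.0129 -0.0467] | 305 272 292 [-0.016
[... 2188 characters left out ...]
0.438], [0.483, -0.116, 0.438], [0.485, -0.111, 0.438], [0.489, -0.1, 0.44], [0.478, -0.117, 0.426], [0.49, -0.126, 0.205], [0.495, -0.125, 0.205], [0.5, -0.129, 0.202], [0.489, -0.115, 0.202], [0.501, -0.131, 0.198], [0.493, -0.116, 0.201], [0.511, -0.134, 0.198], [0.503, -0.118, 0.202], [0.489, -0.108, 0.199], [0.508, -0.133, 0.194], [0.503, -0.114, 0.2], [0.487, -0.106, 0.195], [0.502, -0.131, 0.188], [0.497, -0.112, 0.194], [0.517, -0.121, 0.198], [0.499, -0.11, 0.193], [0.524, -0.119, 0.199], [0.506, -0.112, 0.192], [0.521, -0.113, 0.197], [0.52, -0.119, 0.19]]
top3 bench [-4.37249793e-03  9.97576795e-06  1.51168206e-02]
red 1 [[0.456, -0.059, 0.633]]
near boss 6 [[0.48, -0.107, 0.619]]
```

The handles slope about 0.106 rad in the tool frame (nose up), and the ring height agrees (0.201 against 0.188). The pliers tipped nose-up in the grip, so I'll tilt the tool about y by about 0.107 rad to level them while moving the ring over the pillar.

carry_out(
  increments=[
    [[-0.02,-0.02,0,0,0.006,0],[-0.04,-0.04,0,0,0.012,0],[-0.051,-0.049,0.02,0,0.017,0],[-0.051,-0.049,0.05,0,0.017,0],[-0.051,-0.049,0.05,0,0.017,0]],
  ],
)

```text
clock: 10.45
tcp_pos: [0.452, -0.1354, 0.1225]
orientation: [-0.053, 0.139, 0.989, 0.009]
wrist_force: [-0.6, 0.3, -1.5]
finger_gap: 0.0349
grip_force: 65.9
```

```bash
cat > look.py <<'E'
from h import *
def look(tag,c=(.583,-.173),zmin=.07,pic=True):
    T,s=pose();print(s["clock"],s["tcp_pos"].round(4),"F",s["wrist_force"].round(2),"gap",s["finger_gap"].round(4),s["grip_force"].round(1),"qv",abs(s["qvel"]).max().round(3));print("toolx",T[:3,0].round(4),"toolz",T[:3,2].round(4))
    V=[];ims=[]
    for n in("scene","top"):
        d,W=cam(n);np.savez(n+tag+".npz",W=W,**d);px,md=brass(d,W,c,.06,zmin);V.append((d,px));print(n,len(px),md.round(4))
        x,y=proj(d,[.583,-.172,.12]).astype(int);ims.append(cv2.resize(d["frame"][y-25:y+25,x-25:x+25],(400,400),interpolation=cv2.INTER_CUBIC))
    if pic: cv2.imwrite(f"pics/{tag}.png",np.hstack(ims))
    yaw=np.arctan2(-T[1,0],-T[0,0]);x,e=ringfit(V,yaw,np.array([*c,T[2,3]+.04]),0.);print("ring",x.round(4),e.round(2),"yaw",yaw.round(4))
    d,W=wrist("w"+tag);P=depthpts(d,W);h=cv2.cvtColor(d["frame"],cv2.COLOR_BGR2HSV)
    a=np.array([np.cos(yaw),np.sin(yaw)]);k=[]
    red=((h[...,0]<8)|(h[...,0]>172))&(h[...,1]>110)&(P[...,2]>T[2,3]+.02)
    for lo,hi in((200,256),(256,310)):
        for v in range(195,318,4):
            u=np.nonzero(red[v]&(np.arange(512)>lo)&(np.arange(512)<hi))[0]
            if len(u)>12: q=np.median(P[v,u[len(u)//2-3:len(u)//2+4]],0);k.append([q[:2]@a-T[:2,3]@a,q[2],lo,q[:2]@[-a[1],a[0]]-T[:2,3]@[-a[1],a[0]]])
    k=np.array(k)
    for lo in(200,256):
        j=k[k[:,2]==lo];print("handle",len(j),"pitch,z0",np.polyfit(j[:,0],j[:,1],1).round(4),"lat",np.polyfit(j[:,0],j[:,3],1).round(4))
    return V,x
E
python3 - <<'E'
from look import *
look("v4")
E
```

```text
Traceback (most recent call last):
  File "look.py", line 3, in look
    T,s=pose();print(s["clock"],s["tcp_pos"].round(4),"F",s["wrist_force"].round(2),"gap",s["finger_gap"].round(4),s["grip_force"].round(1),"qv",abs(s["qvel"]).max().round(3));print("toolx",T[:3,0].round(4),"toolz",T[:3,2].round(4))
                                                                                          ^^^^^^^^^^^^^^^^^^^^^
AttributeError: 'float' object has no attribute 'round'
```

```bash
sed -i 's/s\["finger_gap"\].round(4),s\["grip_force"\].round(1)/round(s["finger_gap"],4),round(s["grip_force"],1)/' look.py; python3 - <<'E'
from look import *
look("v4")
E
```

```text
10.45 [ 0.452  -0.1354  0.1225] F [-0.57  0.3  -1.47] gap 0.0349 65.9 qv 0.025
toolx [-0.9557  0.2739  0.1077] toolz [-0.103   0.0317 -0.9942]
scene 42 [ 0.5802 -0.1762  0.1598]
top 20 [ 0.584  -0.1564  0.1603]
ring [ 0.5827 -0.1704  0.1612] 2.88 yaw -0.2791
handle 31 pitch,z0 [-0.0061  0.1695] lat [-0.0078 -0.0133]
handle 31 pitch,z0 [-0.0045  0.1695] lat [0.0045 0.0126]
```

View pics/v4.png

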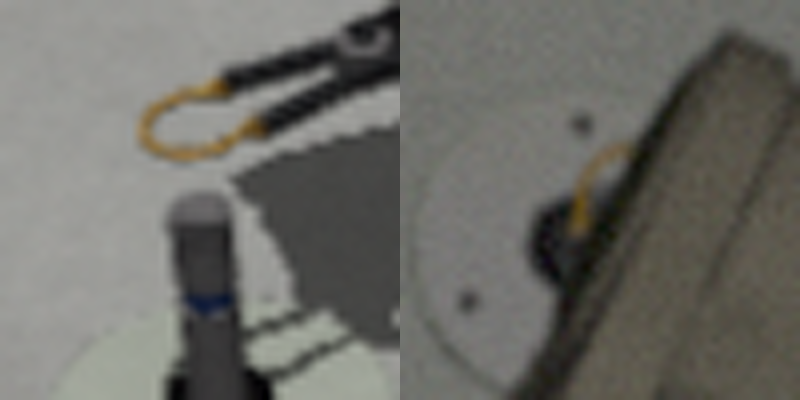

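The scene half shows the level, spread ring at crop (190,125), right above the pillar top at (200,205). The top view is now mostly covered by the arm. That was the last allowed picture, so I continue with numbers only.

```bash
python3 - <<'E'
from h import *
for n in("scene0","scene3","scenev4","top0","top3","stand1"):
    d=dict(np.load(n+".npz"));W=d.get("W")
    if W is None: W=np.eye(4);W[:3,:3]=d["R"].T;W[:3,3]=-d["R"].T@d["t"]
    P=depthpts(d,W);m=(np.hypot(P[...,0]-.583,P[...,1]+.173)<.025)&(d["z_map"]>0)
    s=m&(((P[...,2]>.03)&(P[...,2]<.072))|((P[...,2]>.088)&(P[...,2]<.113)));t=m&(P[...,2]>.1165)&(P[...,2]<.124)
    q=P[s][:,:2];f=least_squares(lambda c:np.hypot(*(q-c).T)-.012,[.583,-.173],loss="soft_l1",f_scale=.002) if len(q)>5 else None
    v,u=np.nonzero(t)
    print(n,s.sum(),f.x.round(4) if f else None,"top",t.sum(),P[t].mean(0).round(4),"px",u.mean().round(2),v.mean().round(2))
# scene silhouette midpoints
d=dict(np.load("scene3.npz"));g=cv2.cvtColor(d["frame"],cv2.COLOR_BGR2GRAY).astype(float)
g=(g+cv2.cvtColor(np.load("scenev4.npz")["frame"],cv2.COLOR_BGR2GRAY)+cv2.cvtColor(np.load("scene0.npz")["frame"],cv2.COLOR_BGR2GRAY))/3
for v in range(155,184,2): print(v,g[v,196:220].astype(int).tolist())
for c in([.583,-.173],[.582,-.172],[.583,-.175]): print(c,proj(d,[*c,.12]).round(2),proj(d,[*c,.05]).round(2))
E
```

```text
scene0 132 [ 0.5851 -0.174 ] top 32 [ 0.5865 -0.1725  0.1193] px 206.06 161.28
scene3 125 [ 0.5849 -0.1741] top 37 [ 0.5869 -0.1715  0.1194] px 206.22 161.46
scenev4 127 [ 0.5847 -0.1742] top 33 [ 0.5861 -0.1718  0.1195] px 206.3 161.27
top0 29 [ 0.5843 -0.1732] top 40 [ 0.5838 -0.1729  0.1193] px 317.0 190.68
top3 23 [ 0.5841 -0.1733] top 32 [ 0.5848 -0.174   0.1196] px 317.38 190.34
stand1 268 [ 0.5839 -0.1741] top 207 [ 0.5825 -0.1739  0.1197] px 250.22 258.01
155 [149, 150, 150, 150, 151, 151, 152, 146, 143, 142, 146, 149, 151, 152, 152, 152, 149, 145, 133, 123, 124, 123, 124, 125]
157 [155, 156, 156, 154, 153, 152, 152, 152, 153, 153, 152, 150, 150, 151, 142, 128, 125, 126, 124, 124, 122, 123, 125, 126]
159 [153, 152, 152, 153, 151, 152, 152, 148, 131, 119, 109, 105, 105, 111, 133, 140, 131, 125, 125, 124, 123, 122, 122, 123]
161 [152, 152, 154, 153, 154, 153, 139, 107, 93, 98, 99, 100, 100, 92, 95, 133, 151, 150, 136, 123, 123, 124, 123, 122]
163 [155, 155, 154, 153, 151, 151, 123, 78, 68, 74, 79, 79, 74, 62, 54, 122, 153, 151, 141, 126, 121, 121, 121, 120]
165 [156, 154, 155, 
[... 587 characters left out ...]
 159, 158, 157, 156, 158, 106, 47, 52, 55, 55, 51, 49, 41, 117, 152, 141, 129, 129, 134, 138, 139]
177 [158, 158, 157, 156, 156, 157, 157, 156, 116, 61, 51, 55, 55, 53, 51, 44, 87, 128, 150, 155, 155, 151, 150, 155]
179 [158, 159, 157, 158, 158, 158, 158, 152, 119, 67, 50, 53, 55, 54, 51, 46, 73, 134, 155, 144, 139, 149, 153, 140]
181 [160, 159, 158, 158, 158, 157, 154, 131, 92, 56, 49, 54, 55, 55, 53, 48, 32, 26, 62, 107, 125, 128, 134, 139]
183 [159, 158, 158, 158, 157, 157, 120, 49, 8, 32, 48, 52, 55, 55, 53, 49, 36, 16, 9, 37, 119, 154, 157, 158]
[0.583, -0.173] [206.77 160.43] [208.59 177.73]
[0.582, -0.172] [207.25 160.41] [209.05 177.7 ]
[0.583, -0.175] [206.29 160.15] [208.12 177.44]
```

```bash
cat >> h.py <<'E'
def ringz(d,px,z,r=None,x0=(.583,-.173)):
    """fit circle at fixed height in one camera; backproject pixels to plane"""
    W=d["W"];q=np.array([backproj(d,W,u,v,z)[:2] for u,v in px])
    f=least_squares(lambda c:np.hypot(*(q-c[:2]).T)-(c[2] if r is None else r),[*x0,.016] if r is None else x0,loss="soft_l1",f_scale=.002)
    return f.x.round(4),np.sqrt((f.fun**2).mean()).round(4)
E
python3 - <<'E'
from h import *
for n,c,zs,zm in(("scene3",(.561,-.141),(.199,.2008,.2025),.15),("top3",(.561,-.141),(.199,.2008,.2025),.15),("scenev4",(.583,-.173),(.159,.1605,.162),.14)):
    d=dict(np.load(n+".npz"));px,md=brass(d,d["W"],c,.04,zm)
    # drop lug pixels: keep those >? print both
    for z in zs: print(n,z,len(px),ringz(d,px,z,None,c),ringz(d,px,z,.016,c))
    a=np.array([np.cos(.28),-np.sin(.28)]);q=np.array([backproj(d,d["W"],u,v,zs[1])[:2] for u,v in px]);b=np.array([.2765,.961])
    print("along",(q@a).min().round(4),(q@a).max().round(4),"lat",(q@b).min().round(4),(q@b).max().round(4),"c",np.array(c)@a,np.array(c)@b)
E
```

```text
scene3 0.199 39 (array([ 0.5587, -0.1424,  0.0184]), np.float64(0.0024)) (array([ 0.5591, -0.1425]), np.float64(0.0036))
scene3 0.2008 39 (array([ 0.5603, -0.1406,  0.0183]), np.float64(0.0024)) (array([ 0.5607, -0.1408]), np.float64(0.0035))
scene3 0.2025 39 (array([ 0.5618, -0.139 ,  0.0183]), np.float64(0.0024)) (array([ 0.5623, -0.1391]), np.float64(0.0035))
along 0.5585 0.5982 lat 0.0017 0.0392 c 0.5781182473398826 0.019615500000000036
top3 0.199 45 (array([ 0.5605, -0.1402,  0.0184]), np.float64(0.0021)) (array([ 0.561, -0.141]), np.float64(0.0033))
top3 0.2008 45 (array([ 0.5603, -0.14  ,  0.0183]), np.float64(0.0021)) (array([ 0.5607, -0.1408]), np.float64(0.0032))
top3 0.2025 45 (array([ 0.5601, -0.1398,  0.0183]), np.float64(0.0021)) (array([ 0.5605, -0.1406]), np.float64(0.0032))
along 0.559 0.5983 lat 0.0019 0.0373 c 0.5781182473398826 0.019615500000000036
scenev4 0.159 42 (array([ 0.5811, -0.1725,  0.0189]), np.float64(0.0027)) (array([ 0.5813, -0.1726]), np.float64(0.004))
scenev4 0.1605 42 (array([ 0.5823, -0.1711,  0.0188]), np.float64(0.0027)) (array([ 0.5825, -0.1712]), np.float64(0.004))
scenev4 0.162 42 (array([ 0.5836, -0.1696,  0.0188]), np.float64(0.0027)) (array([ 0.5838, -0.1698]), np.float64(0.004))
along 0.5869 0.6286 lat -0.0219 0.0147 c 0.6081048477367711 -0.005053499999999986
```

carry_out(
  increments=[
    [[-0.006,-0.0032,0.005,0,-0.0008,0],[-0.009,-0.0032,0.035,0,-0.0008,0],[-0.0125,-0.0032,0.063,0,-0.0008,0],[-0.0125,-0.0032,0.063,0,-0.0008,0],[-0.0125,-0.0032,0.063,0,-0.0008,0]],
  ],
)

```text
clock: 11.22
tcp_pos: [0.4555, -0.1388, 0.092]
orientation: [-0.05, 0.139, 0.989, 0.008]
wrist_force: [-0.1, -0.9, -1.2]
finger_gap: 0.0347
grip_force: 65.8
```

```bash
cat >> look.py <<'E'
def rel(tag,z):
    T,s=pose();yaw=np.arctan2(-T[1,0],-T[0,0]);a=np.array([np.cos(yaw),np.sin(yaw)]);b=np.array([-a[1],a[0]])
    d=dict(np.load("scene"+tag+".npz"));px,md=brass(d,d["W"],(.584,-.174),.04,.07);pc=np.array([.5848,-.1741])
    for zz in(z-.0015,z,z+.0015):
        q=np.array([backproj(d,d["W"],u,v,zz)[:2] for u,v in px])-pc
        f,e=ringz(d,px,zz,None);g,_=ringz(d,px,zz,.0175)
        print(zz,"fit along/lat",((f[:2]-pc)@a).round(4),((f[:2]-pc)@b).round(4),f[2],"fixr",((g-pc)@a).round(4),((g-pc)@b).round(4),"front-.021",((q@a).max()-.021).round(4),"latmid",(((q@b).max()+(q@b).min())/2).round(4))
    t=T[:2,3]+a*.1351+b*.0004;print("kin along/lat",((t-[.5839,-.1741])@a).round(4),((t-[.5839,-.1741])@b).round(4))
E
python3 - <<'E'
from look import *
V,x=look("v5",c=(.584,-.174),zmin=.1,pic=False)
rel("v5",.128)
E
```

```text
11.225 [ 0.4555 -0.1388  0.092 ] F [-0.13 -0.9  -1.18] gap 0.0347 65.8 qv 0.01
toolx [-0.9562  0.275   0.1001] toolz [-0.0958  0.0291 -0.995 ]
scene 44 [ 0.5865 -0.1771  0.1307]
top 14 [ 0.5856 -0.1592  0.1318]
ring [ 0.5862 -0.1737  0.1323] 0.91 yaw -0.2801
handle 31 pitch,z0 [0.0055 0.138 ] lat [-0.0087 -0.0131]
handle 31 pitch,z0 [0.0074 0.138 ] lat [0.0016 0.0127]
0.1265 fit along/lat -0.0016 -0.0058 0.0184 fixr -0.0016 -0.0058 front-.021 -0.0017 latmid -0.0056
0.128 fit along/lat -0.0009 -0.0041 0.0183 fixr -0.0008 -0.0042 front-.021 -0.001 latmid -0.004
0.1295 fit along/lat -0.0001 -0.0025 0.0183 fixr -0.0 -0.0025 front-.021 -0.0003 latmid -0.0023
kin along/lat 0.0025 -0.0013
```

carry_out(
  increments=[
    [[0.0016,0.002,0.01,0,0.0009,0],[0.0016,0.002,0.01,0,0.0009,0],[0.0016,0.002,0.01,0,0.0009,0]],
  ],
)

```text
clock: 11.75
tcp_pos: [0.4546, -0.1375, 0.0872]
orientation: [-0.052, 0.139, 0.989, 0.008]
wrist_force: [0.7, 0.1, -1.7]
finger_gap: 0.0348
grip_force: 65.9
```

```bash
python3 - <<'E'
from look import *
V,x=look("v6",c=(.584,-.174),zmin=.1,pic=False)
rel("v6",.125)
E
```

```text
11.75 [ 0.4546 -0.1375  0.0872] F [ 0.72  0.13 -1.65] gap 0.0348 65.9 qv 0.003
toolx [-0.9557  0.2748  0.1053] toolz [-0.1008  0.0304 -0.9944]
scene 48 [ 0.5821 -0.1671  0.1252]
top 16 [ 0.5857 -0.1582  0.1247]
ring [ 0.5845 -0.1719  0.1262] 1.1 yaw -0.28
handle 31 pitch,z0 [0.0009 0.1328] lat [-0.0087 -0.013 ]
handle 31 pitch,z0 [-0.0037  0.133 ] lat [0.0004 0.0127]
0.1235 fit along/lat -0.0016 -0.0015 0.0187 fixr -0.0013 -0.0012 front-.021 -0.0014 latmid -0.0008
0.125 fit along/lat -0.0009 0.0002 0.0186 fixr -0.0006 0.0003 front-.021 -0.0007 latmid 0.0009
0.1265 fit along/lat -0.0002 0.0017 0.0186 fixr 0.0001 0.002 front-.021 0.0 latmid 0.0025
kin along/lat 0.0008 -0.0002
```

carry_out(
  increments=[
    [[-0.0011,0,0.01,0,0,0],[-0.0021,0,0.02,0,0,0],[-0.0021,0,0.02,0,0,0]],
  ],
)

```text
clock: 12.28
tcp_pos: [0.4541, -0.1373, 0.0766]
orientation: [-0.053, 0.139, 0.989, 0.008]
wrist_force: [0.0, -0.4, -1.1]
finger_gap: 0.0349
grip_force: 65.9
```

```bash
python3 - <<'E'
from look import *
V,x=look("v7",c=(.584,-.174),zmin=.1,pic=False)
rel("v7",.115)
for i in range(3):
    env.read_camera("scene");s=env.get_state();print(s["wrist_force"].round(2),s["ft_torque"].round(3))
E
```

```text
12.275 [ 0.4541 -0.1373  0.0766] F [ 0.01 -0.41 -1.1 ] gap 0.0349 65.9 qv 0.01
toolx [-0.9556  0.2748  0.1064] toolz [-0.1019  0.0309 -0.9943]
scene 49 [ 0.5862 -0.1724  0.115 ]
top 13 [ 0.5838 -0.1582  0.1161]
ring [ 0.5844 -0.1726  0.1157] 1.02 yaw -0.2801
handle 31 pitch,z0 [-0.0046  0.1225] lat [-0.0059 -0.0131]
handle 31 pitch,z0 [-0.0077  0.1227] lat [0.0061 0.0127]
0.1135 fit along/lat -0.0019 -0.0014 0.0184 fixr -0.0019 -0.0013 front-.021 -0.0018 latmid 0.0004
0.115 fit along/lat -0.0012 0.0003 0.0183 fixr -0.0011 0.0003 front-.021 -0.0011 latmid 0.002
0.1165 fit along/lat -0.0004 0.0019 0.0183 fixr -0.0004 0.0019 front-.021 -0.0004 latmid 0.0036
kin along/lat 0.0007 -0.0002
[-0.58  0.6  -1.23] [-0.04  -0.043 -0.086]
[ 0.14  0.96 -1.62] [-0.083 -0.08   0.011]
[-0.32 -0.44 -1.81] [-0.043 -0.024  0.001]
```

carry_out(
  increments=[
    [[-0.001,0,0.008,0,0,0],[-0.002,0,0.016,0,0,0],[-0.003,0,0.024,0,0,0],[-0.004,0,0.033,0,0,0],[-0.004,0,0.033,0,0,0]],
  ],
)

```text
clock: 13.2
tcp_pos: [0.4545, -0.1374, 0.0601]
orientation: [-0.053, 0.139, 0.989, 0.008]
wrist_force: [0.2, 0.0, -1.4]
finger_gap: 0.0348
grip_force: 65.9
```

```bash
python3 - <<'E'
from look import *
V,x=look("v8",c=(.584,-.174),zmin=.07,pic=False)
rel("v8",.098)
for i in range(3):
    env.read_camera("scene");s=env.get_state();print(s["wrist_force"].round(2),s["ft_torque"].round(3))
E
```

```text
13.2 [ 0.4545 -0.1374  0.0601] F [ 0.15  0.05 -1.38] gap 0.0348 65.9 qv 0.009
toolx [-0.9556  0.2749  0.1061] toolz [-0.1016  0.0308 -0.9944]
scene 35 [ 0.5926 -0.1634  0.0986]
top 14 [ 0.5844 -0.1573  0.0973]
ring [ 0.5849 -0.1729  0.098 ] 1.03 yaw -0.2801
handle 31 pitch,z0 [-0.0008  0.106 ] lat [-0.0062 -0.013 ]
handle 31 pitch,z0 [-0.001   0.1062] lat [0.0029 0.0127]
0.0965 fit along/lat -0.0018 -0.0023 0.0185 fixr -0.001 -0.0015 front-.021 -0.0011 latmid 0.0005
0.098 fit along/lat -0.0011 -0.0007 0.0185 fixr -0.0003 0.0 front-.021 -0.0005 latmid 0.0021
0.0995 fit along/lat -0.0004 0.0008 0.0185 fixr 0.0004 0.0015 front-.021 0.0002 latmid 0.0036
kin along/lat 0.0011 -0.0002
[ 0.34  0.16 -2.56] [-0.003 -0.068 -0.014]
[-0.07  0.59 -2.64] [ 0.008 -0.049 -0.008]
[ 0.13 -0.99 -2.02] [-0.006 -0.012  0.116]
```

carry_out(
  increments=[
    [[-0.001,0,0.009,0,0,0],[-0.002,0,0.018,0,0,0],[-0.003,0,0.027,0,0,0],[-0.0036,0,0.036,0,0,0],[-0.0036,0,0.036,0,0,0]],
  ],
)

```text
clock: 14.12
tcp_pos: [0.4544, -0.1373, 0.042]
orientation: [-0.053, 0.139, 0.989, 0.008]
wrist_force: [0.1, 0.1, -2.2]
finger_gap: 0.0351
grip_force: 65.9
```

```bash
python3 - <<'E'
from look import *
V,x=look("v9",c=(.584,-.174),zmin=.05,pic=False)
rel("v9",.080)
for i in range(3):
    env.read_camera("scene");s=env.get_state();print(s["wrist_force"].round(2),s["ft_torque"].round(3))
# ring height from depth per camera, all brass px; pillar groove z by depth
d=dict(np.load("scenev9.npz"));P=depthpts(d,d["W"]);h=cv2.cvtColor(d["frame"],cv2.COLOR_BGR2HSV)
px,_=brass(d,d["W"],(.584,-.174),.04,.05);z=P[px[:,1].astype(int),px[:,0].astype(int),2];print("ring z scene",np.percentile(z,[10,25,50,75,90]).round(4))
d=dict(np.load("scene3.npz"));P=depthpts(d,d["W"]);h=cv2.cvtColor(d["frame"],cv2.COLOR_BGR2HSV)
m=(h[...,0]>105)&(h[...,0]<130)&(h[...,1]>110)&(np.hypot(P[...,0]-.584,P[...,1]+.174)<.02);print("groove z",m.sum(),np.percentile(P[m][:,2],[0,50,100]).round(4))
E
```

```text
14.125 [ 0.4544 -0.1373  0.042 ] F [ 0.1   0.06 -2.18] gap 0.0351 65.9 qv 0.009
toolx [-0.9556  0.2749  0.1061] toolz [-0.1016  0.0308 -0.9944]
scene 35 [ 0.5912 -0.1638  0.0799]
top 14 [ 0.5859 -0.1577  0.0795]
ring [ 0.5852 -0.1723  0.0795] 0.95 yaw -0.2801
handle 31 pitch,z0 [-0.0017  0.088 ] lat [-0.0066 -0.013 ]
handle 31 pitch,z0 [-0.0019  0.088 ] lat [0.0027 0.0127]
0.0785 fit along/lat -0.0015 -0.0017 0.0189 fixr -0.0004 -0.0005 front-.021 -0.0011 latmid 0.001
0.08 fit along/lat -0.0008 -0.0001 0.0188 fixr 0.0003 0.0009 front-.021 -0.0005 latmid 0.0025
0.0815 fit along/lat -0.0001 0.0013 0.0188 fixr 0.001 0.0025 front-.021 0.0002 latmid 0.0041
kin along/lat 0.001 -0.0001
[ 0.24 -0.3  -1.58] [-0.045 -0.104 -0.014]
[ 0.04  0.15 -2.11] [-0.012 -0.023  0.035]
[ 0.52 -0.26 -1.64] [-0.001 -0.086 -0.044]
ring z scene [0.0749 0.0779 0.0799 0.0812 0.0825]
groove z 7 [0.0776 0.0807 0.0836]
```

The ring is at z ≈ 0.080 (groove 0.0807), centred within about 1 mm and level within 0.002 rad. There is no contact force and the grip holds at 66 N. Handing in.

```bash
python3 -c "
from workcell import env
print(env.hand_in())"
```

```text
the job is handed in; nothing more can be done
None
```

The job is handed in at about 14 s: the smaller pliers are held squeezed and level, with the spread ring around the pillar at the groove (z ≈ 80 mm, centred to about 1 mm) and no contact force on the wrist. My first grip closed above the handles without touching them, because the fingertips stood about 40 mm higher than the reported TCP implied, and I corrected for that.

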